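Release the graining balls with the lever and ease the lid shut

TASK

With the fingertips, press the lever of the ball dispenser all the way down so that its linked lid swings wide open, and keep it pressed until all three graining balls have rolled out into the tray. Then ease the lever slowly back up, still resting on it, so that the lid comes fully shut without dropping or slamming. Only push on the lever, gripping nothing: do not touch the lid or the balls, and leave the ink jar, brass weight and loupe where they stand.

Things in the scene. Friction and masses are not known exactly. Their poses are not given: they have to be found in the camera images.
- dispenser: Fixed ball dispenser, bare aluminium and grey. Origin on the worktop, z up, x from tray to back, y left. Open-topped chute x -0.047 to 0.066, 48 mm wide, 106 mm high; lid at its front; then an open tray x -0.133 to -0.048, y +-0.058, 56 mm high. Left: grey linkage cover (y to 0.047, 115 mm high), then the lever, on an axle along y at x 0, z 0.080, ending at a grey post (y 0.172 to 0.182, 93 mm high).
- lever (a joint): Lever angle, rad: 0 at rest (up), 0.5 at its stop (fully down). A steel arm 112 mm long points from the axle to the dispenser's -x and ends in a black pad; at rest it slopes 0.25 rad up, at the stop 0.25 rad down. A spring returns it: about 2 N at the pad to start, 4 to 5 N at the stop; let go, it flies up and slams the lid.
- lever_pad (a point): Middle of the top face of the lever's black pad (50 mm along the arm, 56 mm across, 8 mm thick); moves with it. In the dispenser's frame (-0.107, 0.130, 0.115) at rest, (-0.110, 0.130, 0.060) fully pressed: press straight down, 55 mm. Clear for 40 mm all round.
- lid (a joint): Lid angle, rad: 0 shut, 1.2 wide open; geared to the lever, always 2.4 times its angle. A steel flap 44 mm wide, 50 mm long, hinged along y at its top edge, at (-0.0495, 0, 0.104) in the dispenser's frame; swings out over the tray and up. It slams if it closes faster than 2 rad/s (pad rising at over 90 mm/s).
- lid_edge (a point): Middle of the lid's lower edge, moving with the lid; shut, it lies at (-0.0495, 0, 0.053) in the dispenser's frame.
- tray_middle (a point): Middle of the tray's floor, at (-0.090, 0, 0.019) in the dispenser's frame; the floor falls gently to the front right corner.
- ball_1_center (a point): Centre of the first (front) of three white ceramic graining balls, 30 mm across, 30 g, in line in the chute behind the lid; once the lid is wide open all three roll out by themselves within about a second.
- ball_2_center (a point): Centre of the second of three white ceramic graining balls, 30 mm across, 30 g, in line in the chute behind the lid; once the lid is wide open all three roll out by themselves within about a second.
- ball_3_center (a point): Centre of the third (rear) of three white ceramic graining balls, 30 mm across, 30 g, in line in the chute behind the lid; once the lid is wide open all three roll out by themselves within about a second.
- ball_1: The same ball as point ball_1_center (origin on its skin, turns as it rolls: use the centre).
- ball_2: The same ball as point ball_2_center (origin on its skin, turns as it rolls: use the centre).
- ball_3: The same ball as point ball_3_center (origin on its skin, turns as it rolls: use the centre).
- ink_jar: Loose dark glass jar with tin lid, 62 mm across, 54 mm high, to the left of the lever; origin under its middle. Leave alone.
- brass_weight: Loose brass paper weight with a knob, 42 mm across, 59 mm high, to the right of the tray; origin under its middle. Leave alone.
- loupe: Loose brass loupe, 39 mm across, 33 mm high, to the right of the chute; origin under its middle. Leave alone.
Mind the look-alikes: they are no part of the job. What is shaped like the ball_3 but blue or turquoise is not meant.

How it is judged:
By the outcome, as a careful person would: the job done as asked, in the order asked, and still so for the second after the job is handed in, with the robot touching nothing.
It also fails if it takes over 32 s, if anything falls off the work surface, if the arm or the gripper's body presses on something with over 40 N, if the wrist force passes 120 N, or if a joint passes its speed limit or range.

ROBOT

A 7-joint arm with a two-finger parallel gripper is mounted at the origin on a cart in front of the work surface, level with it; the furniture and walls round the work are solid. World frame = base frame: x ahead of the robot, y to its left, z up, the work surface at z = 0. Lengths are in m, angles in rad, forces in N, time in s.
With the tool pointing down it reaches from about 0.425 to 0.925 m from the base axis. Payload 6.8 kg.
Tool frame: the origin (TCP) lies at the very end of the fingers, on their centre line; the grasp point (between the pads) lies 19 mm behind it; x points along the fingers, y is the direction in which the jaws open and shut, and the axes are right-handed (so a half turn about x gives the same grasp; the last joint's range is limited). The gripper opens to 85 mm and grips with 20 to 120 N. Pads are 22 mm wide; open, the fingers measure 114 mm over their backs; the gripper's body (76 mm by 85 mm) begins 54 mm behind the grasp point. The pads swing forward as they close: fully open they stand 13 mm farther back than shut.
Start: joints at [-1.221, 0.477, 0.022, 1.555, -0.011, 1.109, -0.083], TCP at [0.298, 0.606, 0.231] pointing down, gripper open.
Joint ranges: [-2.96, 2.96], [-0.34, 2.1], [-1.41, 1.46], [0.24, 2.44], [-1.37, 4.51], [0.17, 1.92], [-2.96, 2.96]. Speed limits (rad/s): [2.39, 2.39, 3.14, 3.14, 3.14, 3.14, 3.14].

INTERFACE

Orientations are given as a rotation vector (axis times angle).
In Python, from bench import get_obs, grab_frame, camera_info, hand_in gives the robot as it stands.
- The arm moves only by the tool apply_moves, never from a script. Its argument "series" is text: rows parted by semicolons, each of 7 numbers parted by spaces: the turn, a rotation vector about the tool's x, y, z in rad, then the shift along the tool's x, y, z in m, then the opening, from 0 (shut) to 1 (fully open). In form: wx wy wz tx ty tz hand; .... A call has 1 to 12 rows; each row is the pose to reach, as a shift and turn from the pose commanded when the call began, along the tool's axes at that moment; what a row does not reach only later rows make up. A row lasts 1/8 s, in which the tool goes at most 62.5 mm and 10.7 degrees, less where a joint would pass 70% of its speed; a pose out of reach is approached as far as the arm can. A call with a gripper value outside its range is refused whole. The fingers move at their own pace and stop on an object; "force" is the grip in N (left out, the last holds). Time passes only in rows, so rows that repeat a pose let the fingers close. It gives the time, the measured TCP pose, the force and the opening at its end, in the units of the state.
- get_obs(): the state, without advancing time (a new reading comes with each control period).
- grab_frame(name): name is "scene" or "top" or "wrist"; returns the picture (384x512x3 uint8, blue, green, red); there is no depth.
- camera_info(name): a dict with "fov_y" (degrees; the focal length in pixels is half the picture's height over the tangent of half this angle, whatever the lens; pixels are square), "cx", "cy" (the principal point, pixels), "rvec" (rotation vector, rad) and "tvec" (3), from world to camera coordinates, as OpenCV has them. Camera axes: x right, y down, z forward; pixel columns grow to the right and rows downward; lengths in m; the calibration is good to about 2 mm. A picture is of the moment at which its call begins: read the wrist's pose just before it. camera_info takes no time and is no camera call; for the wrist camera it gives the pose at the moment of the call.
- hand_in(): hands the job in, once; it reports no verdict.
The state is a dict: "clock": time; "joints": joint angles; "qvel": joint speeds; "tau": joint torques, N m; "tcp_pos": TCP position; "orientation": TCP orientation; "contact_force": force on the tool from outside, world axes, zero at the start; "moment": the same for the moment, N m; "grip_width": finger opening in m.
Only numpy, scipy, OpenCV 4.12 (cv2) and the standard library are available. Lean on these libraries where they do the work, as an engineer would, in place of code of your own. Each camera call takes 0.05 s, during which the arm holds its last target.

## Working session

There is one attempt and no reset: what is moved stays moved. The work goes in short steps, Python scripts to look and compute and a tool call to move; the robot and the scene stay as the last step left them, time stands still between calls to the robot, and variables do not carry over. Pictures are saved under pics/ and viewed, and the job is handed in when it is done.

Besides the shell and the picture viewer there is one more tool, called after "Call:" by a JSON object that holds its "method" and its "body", one argument or row to a line. apply_moves: Moves the arm, as the interface text tells. Its arguments: {"type":"object","properties":{"series":{"type":"string"},"force":{"type":"number"}},"required":["series"]}

```bash
mkdir -p pics; ls
python3 - <<'E'
from bench import *
import cv2
o=get_obs();print(o)
for n in("scene","top"):
    im=grab_frame(n);cv2.imwrite(f"pics/{n}0.png",im);print(camera_info(n))
E
```

```text
pics
{'clock': 0.0, 'joints': array([-1.22110969,  0.47778839,  0.02236104,  1.5564362 , -0.01149581,
        1.10928195, -0.08309577]), 'qvel': array([-8.69592458e-04,  5.88834953e-04,  9.69127668e-04, -7.01938317e-05,
        5.83848267e-04,  9.68725705e-04,  1.36898772e-03]), 'tau': array([-1.13648020e-03, -5.96439207e+01,  1.60761941e+00, -2.81197107e+01,
        1.25017544e-02,  9.41935752e-03, -3.76544747e-06]), 'tcp_pos': array([0.29809553, 0.60496675, 0.23034041]), 'orientation': array([ 0.35758433,  1.54108779, -0.36037852]), 'contact_force': array([ 0.12814371, -0.42607134, -0.45130284]), 'moment': array([-0.03173684,  0.00072098, -0.03830383]), 'grip_width': 0.08533021833158907}
{'fov_y': 49.40833628493706, 'cx': 256.8338645211199, 'cy': 186.51295320570705, 'rvec': array([ 2.269496  , -0.70439975,  0.27750818]), 'tvec': array([-0.45017767,  0.30018504,  0.69588637])}
{'fov_y': 51.29239597663136, 'cx': 250.98411248848987, 'cy': 192.08122639823483, 'rvec': array([ 2.19084084, -2.18924745,  0.09091475]), 'tvec': array([0.0065588 , 0.55090449, 1.00445762])}
```

View pics/scene0.png

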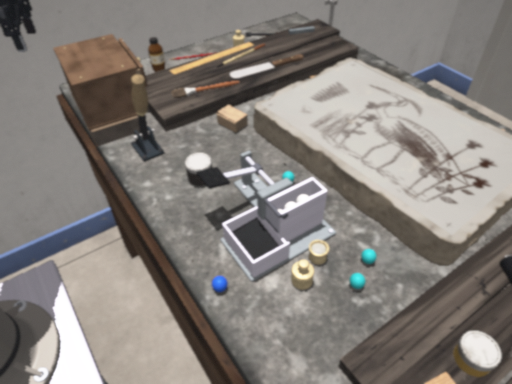

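View pics/top0.png

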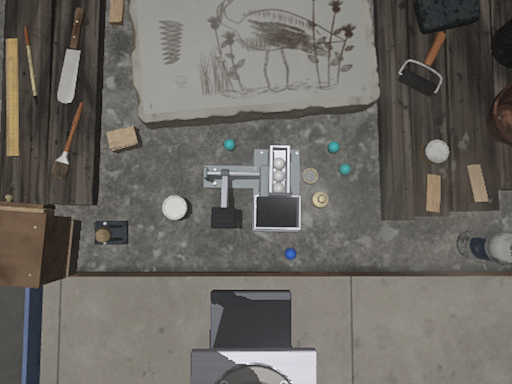

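Run:
```python
import cv2
a=cv2.imread("pics/top0.png")[130:245,150:350];cv2.imwrite("pics/topc.png",cv2.resize(a,None,fx=4,fy=4,interpolation=cv2.INTER_CUBIC))
a=cv2.imread("pics/scene0.png")[140:290,170:350];cv2.imwrite("pics/scenec.png",cv2.resize(a,None,fx=4,fy=4,interpolation=cv2.INTER_CUBIC))
```

```text
(no output)
```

View pics/topc.png

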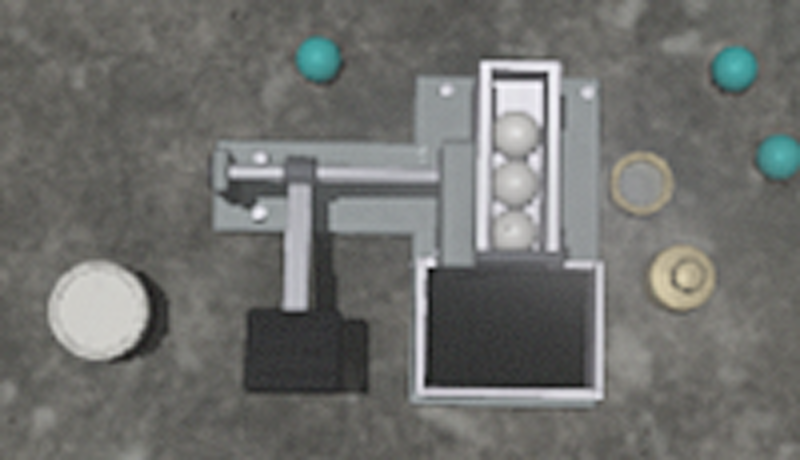

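View pics/scenec.png

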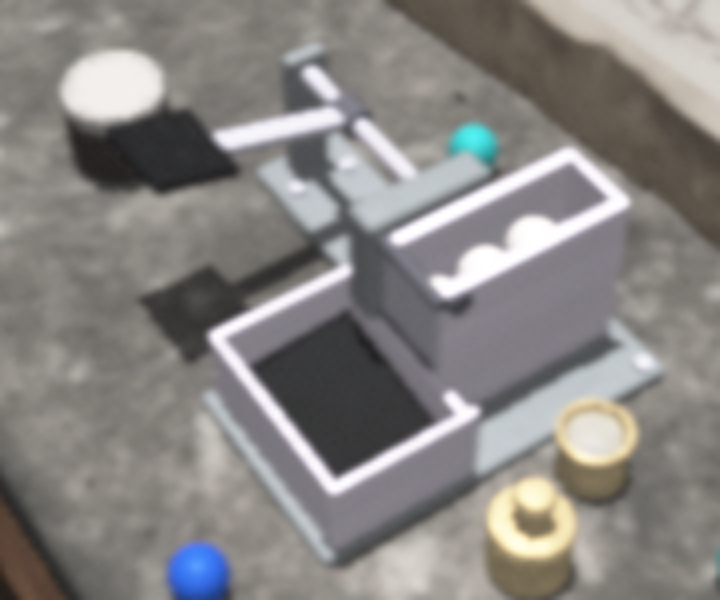

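```bash
cat > h.py <<'E'
import numpy as np, cv2
from bench import *
from scipy.optimize import least_squares
def proj(n,P,ci=None):
    c=ci or camera_info(n); f=192/np.tan(np.radians(c['fov_y']/2))
    K=np.array([[f,0,c['cx']],[0,f,c['cy']],[0,0,1]])
    return cv2.projectPoints(np.atleast_2d(P).astype(float),c['rvec'],c['tvec'],K,None)[0][:,0]
E
python3 - <<'E'
from h import *
P={'tfl':(-.133,.058,.056),'tfr':(-.133,-.058,.056),'trr':(-.048,-.058,.056),'crl':(.066,.024,.106),'crr':(.066,-.024,.106),
'pc':(-.107,.130,.115),'post':(0,.182,.093)}
a=.25;c=np.array([-.107,.130,.115]);ux=np.array([np.cos(a),0,-np.sin(a)])*.025
for k,s,t in(('pbl',1,1),('pbr',1,-1),('pfl',-1,1),('pfr',-1,-1)): P[k]=tuple(c+s*ux+np.array([0,t*.028,0]))
M=[('top','tfl',413,398),('top','tfr',603,400),('top','crl',478,60),('top','crr',562,62),('top','pbl',247,309),('top','pfl',245,392),('top','pfr',341,391),
('scene','tfl',210,335),('scene','tfr',333,490),('scene','trr',478,410),('scene','crr',630,203),('scene','crl',573,150),('scene','pfl',108,138),('scene','pfr',160,190),('scene','pbr',238,168)]
off={'top':(150,130),'scene':(170,140)}
ci={n:camera_info(n) for n in off}
uv=np.array([[(x+.5)/4-.5+off[n][0],(y+.5)/4-.5+off[n][1]] for n,k,x,y in M])
def W(p,q):
    x,y,t=p;q=np.array(q);return np.array([x+np.cos(t)*q[0]-np.sin(t)*q[1],y+np.sin(t)*q[0]+np.cos(t)*q[1],q[2]])
def res(p,full=False):
    r=np.array([proj(n,W(p,P[k]),ci[n])[0] for n,k,_,_ in M])-uv
    return r if full else r.ravel()
s=least_squares(res,[.6,-.05,0],loss='soft_l1');print(s.x)
for m,r in zip(M,res(s.x,True)):print(m[:2],r.round(1))
for sel in off:
    i=[j for j,m in enumerate(M) if m[0]==sel]
    print(sel,least_squares(lambda p:res(p,True)[i].ravel(),s.x,loss='soft_l1').x)
print('pad',W(s.x,c),W(s.x,(-.110,.130,.060)))
E
```

```text
[ 0.5917202  -0.05890149 -0.01538752]
('top', 'tfl') [ 0.6 -1. ]
('top', 'tfr') [ 0.3 -0.8]
('top', 'crl') [ 0.4 -0.3]
('top', 'crr') [-0.3 -0.5]
('top', 'pbl') [-0.1 -0.7]
('top', 'pfl') [-0.5 -0.5]
('top', 'pfr') [-0.1  0.2]
('scene', 'tfl') [-0.9  0. ]
('scene', 'tfr') [-0.2  1.7]
('scene', 'trr') [0.7 1. ]
('scene', 'crr') [-0.1  0.3]
('scene', 'crl') [-1.1 -0.4]
('scene', 'pfl') [-1.5 -3.1]
('scene', 'pfr') [-1.2  0.1]
('scene', 'pbr') [0.9 0.4]
top [ 0.59043762 -0.05889966 -0.01683822]
scene [ 0.59289811 -0.05888703 -0.01788457]
pad [0.48673317 0.07272952 0.115     ] [0.48373352 0.07277568 0.06      ]
```

```bash
cat >> h.py <<'E'
from scipy.spatial.transform import Rotation as R
def tool(target,yaxis=None):
    o=get_obs();A=R.from_rotvec(o['orientation']);d=A.inv().apply(np.array(target)-o['tcp_pos'])
    w=None
    if yaxis is not None:
        x=np.array([0,0,-1.]);y=np.array(yaxis,float);y/=np.linalg.norm(y);B=R.from_matrix(np.c_[x,y,np.cross(x,y)])
        w=(A.inv()*B).as_rotvec()
    return d,w,A.as_matrix()
def tri(uvT,uvS):
    ct,cs=camera_info('top'),camera_info('scene')
    s=least_squares(lambda p:np.r_[proj('top',p,ct)[0]-uvT,proj('scene',p,cs)[0]-uvS],[.5,.3,.1]);return s.x,s.cost
E
python3 - <<'E'
from h import *
d,w,A=tool((.487,.073,.23),(0,1,0));print(d,w);print(A.round(3))
d,w,A=tool((.487,.073,.23),(1,0,0));print(d,w)
d,w,A=tool((.487,.073,.23),(0,-1,0));print(d,w)
print('handle',tri((103,236),(138,78)),'box corner',tri((80,207),(110,36)), tri((44,287),(139,70)))
E
```

```text
[ 0.00113826 -0.39370238  0.4045793 ] [-4.57827979e-01 -2.58464684e-04  1.71752188e-03]
[[-0.001  0.442  0.897]
 [-0.002  0.897 -0.442]
 [-1.    -0.002  0.   ]]
[ 0.00113826 -0.39370238  0.4045793 ] [1.11296795e+00 1.07747881e-03 1.45921878e-03]
[ 0.00113826 -0.39370238  0.4045793 ] [2.68376369e+00 2.34583099e-03 3.53017026e-04]
handle (array([0.44884304, 0.30189258, 0.24203443]), np.float64(0.6936254089158301)) box corner (array([0.46839029, 0.32899507, 0.32064439]), np.float64(461.39176969279555)) (array([0.40674293, 0.40468395, 0.22405999]), np.float64(1186.216213394337))
```

Run:
```python
from h import *
o=get_obs();im=grab_frame("wrist");cv2.imwrite("pics/wrist0.png",im)
```

```text
(no output)
```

View pics/wrist0.png

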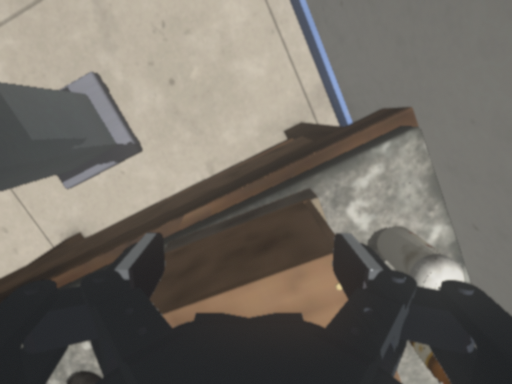

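```bash
python3 - <<'E'
from h import *
print('box', tri((45,209),(140,69)), tri((45,286),(83,86)))
d,w,A=tool((.487,.073,.36),(0,1,0));print(d,w)
E
python3 - <<'E'
import cv2
im=cv2.imread('pics/scene0.png')[10:180,40:200];cv2.imwrite('pics/box.png',cv2.resize(im,None,fx=3.5,fy=3.5))
E
```

```text
box (array([0.50328222, 0.45126798, 0.1764337 ]), np.float64(0.11703697587684439)) (array([0.35022564, 0.43633176, 0.19006915]), np.float64(20.605228187580334))
[-0.12887065 -0.3940182   0.40457567] [-4.57776925e-01 -2.27140756e-04  1.39497686e-03]
```

View pics/box.png

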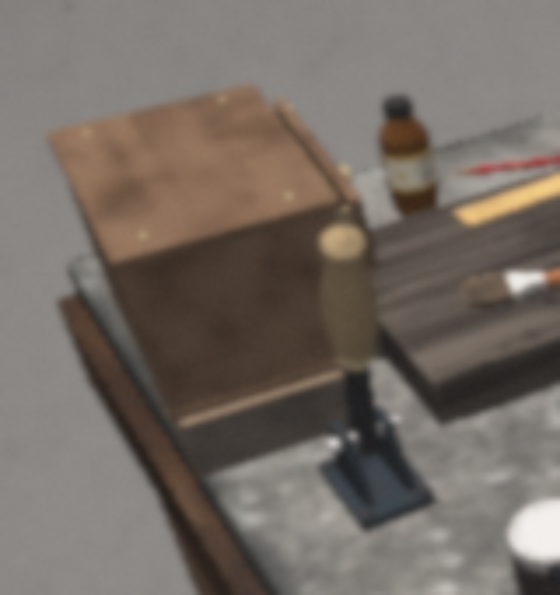

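Call:
{"method": "apply_moves", "body": {
  "series": "0 0 0 -0.06 0 0 0; 0 0 0 -0.12 0 0 0; 0 0 0 -0.13 -0.02 0.02 0; -0.1 0 0 -0.13 -0.06 0.06 0; -0.2 0 0 -0.13 -0.10 0.10 0; -0.3 0 0 -0.13 -0.14 0.14 0; -0.4 0 0 -0.13 -0.18 0.18 0; -0.457 0 0 -0.13 -0.22 0.22 0; -0.457 0 0 -0.13 -0.26 0.265 0; -0.457 0 0 -0.13 -0.30 0.31 0; -0.457 0 0 -0.13 -0.34 0.35 0; -0.457 0 0 -0.13 -0.38 0.39 0"
}}

```text
clock: 1.65
tcp_pos: [0.4804, 0.0903, 0.3613]
orientation: [0.001, 1.571, -0.0]
contact_force: [1.3, 0.3, 0.9]
grip_width: 0.0
```

Run:
```python
from h import *
d,w,A=tool((.487,.073,.135),(0,1,0));print(get_obs()['clock'],get_obs()['tcp_pos'],get_obs()['contact_force'],d,w)
cv2.imwrite("pics/wrist1.png",grab_frame("wrist"))
```

```text
1.65 [0.48036226 0.09033689 0.36127214] [1.25897593 0.28221257 0.86337184] [ 0.22626826 -0.01738761  0.00663706] [-8.47451117e-04  6.80440220e-05 -2.49001240e-04]
```

View pics/wrist1.png

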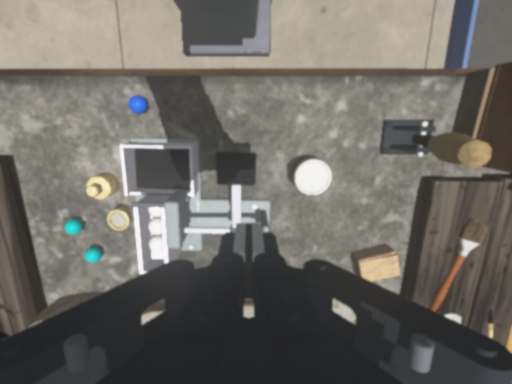

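Run:
```python
from h import *
c=camera_info('wrist')
W=lambda x,y,z,t=-.0154:(.5917+np.cos(t)*x-np.sin(t)*y,-.0589+np.sin(t)*x+np.cos(t)*y,z)
print(proj('wrist',[W(-.107,.13,.115),W(-.133,-.058,.056),W(-.133,.058,.056),W(.066,.024,.106)],c))
a=cv2.imread("pics/wrist1.png")[120:280,90:350];cv2.imwrite("pics/w1c.png",cv2.resize(a,None,fx=3,fy=3))
```

```text
[[242.88293769 167.77207545]
 [125.30905799 144.31936812]
 [198.33341099 144.68900379]
 [176.76872546 273.20967506]]
```

View pics/w1c.png

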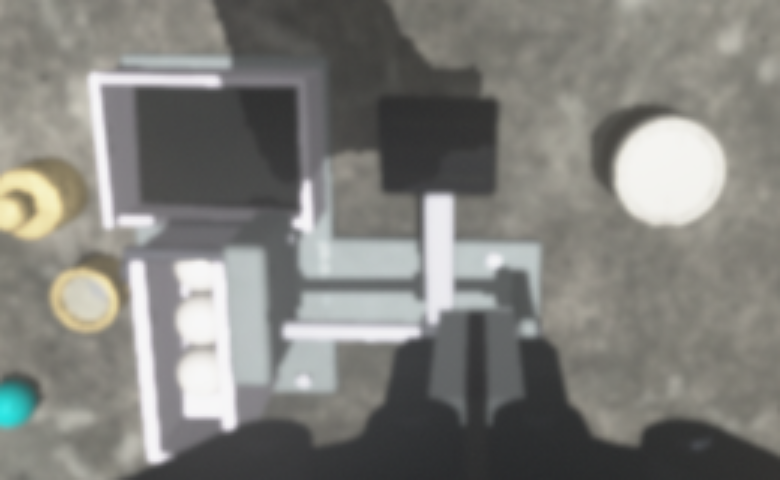

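Call:
{"method": "apply_moves", "body": {
  "series": "0 0 0 0.05 -0.006 0.002 0; 0 0 0 0.10 -0.012 0.004 0; 0 0 0 0.15 -0.017 0.006 0; 0 0 0 0.18 -0.017 0.006 0; 0 0 0 0.20 -0.017 0.006 0; 0 0 0 0.215 -0.017 0.006 0; 0 0 0 0.22 -0.017 0.006 0; 0 0 0 0.22 -0.017 0.006 0"
}}

```text
clock: 2.7
tcp_pos: [0.4864, 0.0754, 0.1415]
orientation: [0.001, 1.571, -0.001]
contact_force: [-0.3, 0.1, -0.1]
grip_width: -0.0001
```

Run:
```python
from h import *
o=get_obs();print(o['clock'],o['tcp_pos'],o['contact_force'])
a=grab_frame("wrist");b=grab_frame("scene")
cv2.imwrite("pics/w2.png",a);cv2.imwrite("pics/s2.png",cv2.resize(b[110:290,150:370],None,fx=3.5,fy=3.3))
```

```text
2.7 [0.48637936 0.07537027 0.14150789] [-0.29450711  0.10316808 -0.14032138]
```

View pics/w2.png

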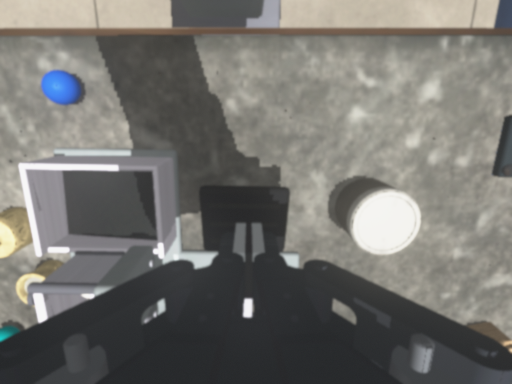

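View pics/s2.png

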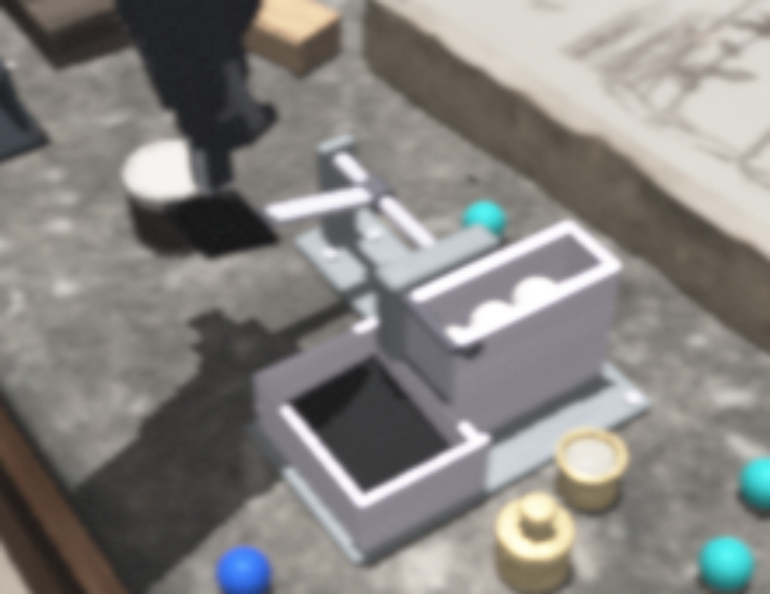

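Call:
{"method": "apply_moves", "body": {
  "series": "0 0 0 0.01 -0.001 0 0; 0 0 0 0.018 -0.002 0 0; 0 0 0 0.023 -0.002 0 0; 0 0 0 0.028 -0.002 0 0; 0 0 0 0.034 -0.002 0 0; 0 0 0 0.04 -0.002 0 0; 0 0 0 0.046 -0.002 0 0; 0 0 0 0.052 -0.002 -0.001 0; 0 0 0 0.058 -0.002 -0.001 0; 0 0 0 0.064 -0.002 -0.002 0; 0 0 0 0.07 -0.002 -0.002 0; 0 0 0 0.075 -0.002 -0.002 0"
}}

```text
clock: 4.3
tcp_pos: [0.4855, 0.0733, 0.0664]
orientation: [0.001, 1.568, -0.001]
contact_force: [1.2, 0.5, 4.0]
grip_width: -0.0002
```

Call:
{"method": "apply_moves", "body": {
  "series": "0 0 0 0.002 0 0 0; 0 0 0 0.003 0 0 0"
}}

```text
clock: 4.55
tcp_pos: [0.4845, 0.0733, 0.0633]
orientation: [0.001, 1.57, -0.001]
contact_force: [2.1, 0.2, 2.8]
grip_width: -0.0002
```

Run:
```python
from h import *
o=get_obs();print(o['clock'],o['tcp_pos'],o['contact_force'])
b=grab_frame("scene")
cv2.imwrite("pics/s3.png",cv2.resize(b[110:290,150:370],None,fx=3.5,fy=3.3))
```

```text
4.55 [0.48451343 0.07331088 0.0633292 ] [2.11546678 0.24784649 2.83414088]
```

View pics/s3.png

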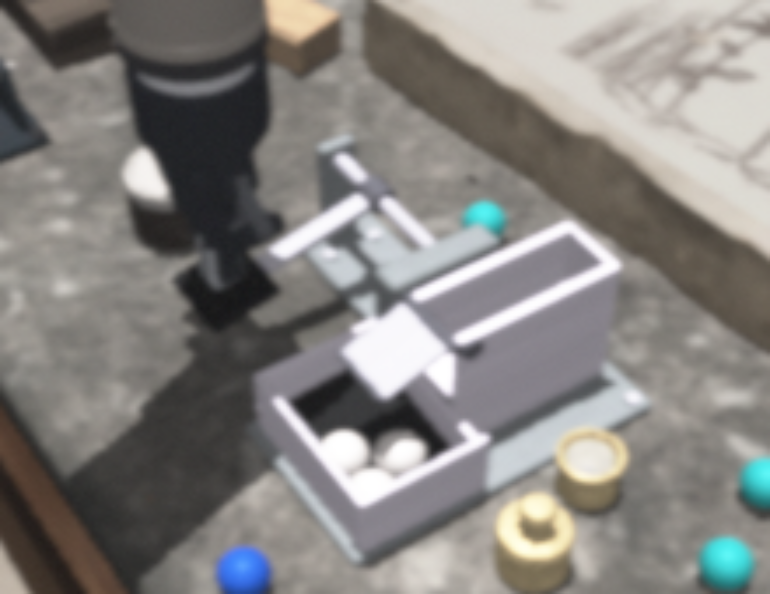

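The lid is open and three white balls are in the tray, at crop pixels (343,450), (402,452) and (370,483). The force of about 3–4 N shows only the spring, so I'll press on until the stop pushes back.

Call:
{"method": "apply_moves", "body": {
  "series": "0 0 0 0.001 0 0 0; 0 0 0 0.002 0 0 0; 0 0 0 0.003 0 0 0; 0 0 0 0.003 0 0 0"
}}

```text
clock: 5.1
tcp_pos: [0.4846, 0.0733, 0.0612]
orientation: [0.001, 1.57, -0.0]
contact_force: [-1.8, -0.6, 14.0]
grip_width: 0.0002
```

Call:
{"method": "apply_moves", "body": {
  "series": "0 0 0 0.001 0 0 0; 0 0 0 0.001 0 0 0; 0 0 0 0.001 0 0 0; 0 0 0 0.001 0 0 0; 0 0 0 0.001 0 0 0; 0 0 0 0.001 0 0 0; 0 0 0 0.001 0 0 0; 0 0 0 0.001 0 0 0"
}}

```text
clock: 6.1
tcp_pos: [0.4847, 0.0734, 0.0607]
orientation: [0.002, 1.57, -0.0]
contact_force: [-2.7, -0.9, 21.0]
grip_width: -0.0001
```

Run:
```python
from h import *
o=get_obs();print(o['clock'],o['tcp_pos'],o['contact_force'])
b=grab_frame("scene")
cv2.imwrite("pics/s4.png",cv2.resize(b[150:290,200:350],None,fx=4,fy=4))
b=grab_frame("top")
cv2.imwrite("pics/t4.png",cv2.resize(b[130:245,200:350],None,fx=5,fy=5))
```

```text
6.1 [0.48471869 0.07336154 0.06073909] [-2.74666032 -0.94264197 21.03915234]
```

View pics/s4.png

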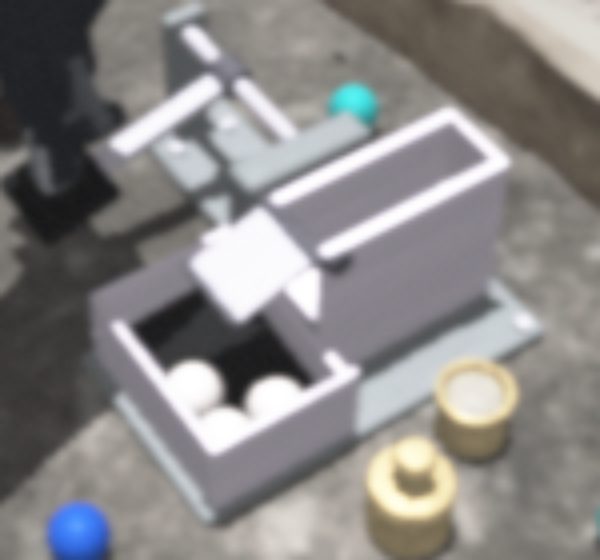

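View pics/t4.png

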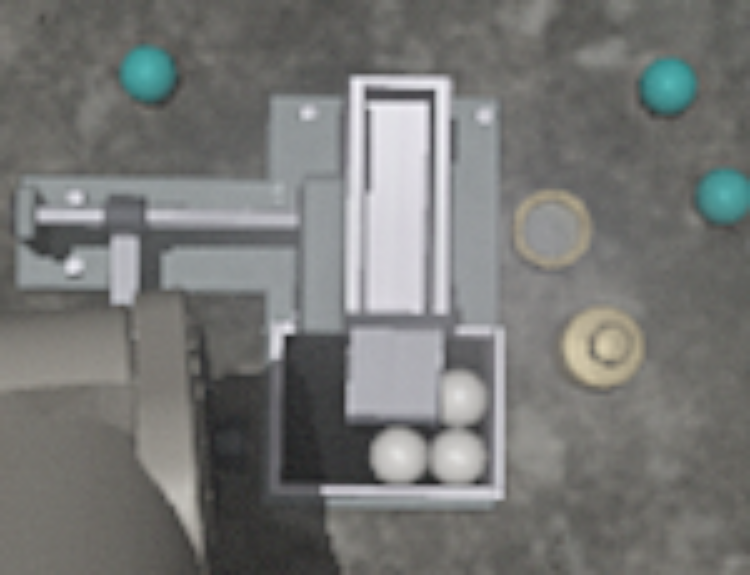

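The top view shows the chute empty and all three white balls at rest in the tray, at crop pixels (463,397), (458,455) and (398,455). The lever is at its stop at 21 N. Now I'll ease it up.

Call:
{"method": "apply_moves", "body": {
  "series": "0 0 0 -0.002 0 0 0; 0 0 0 -0.004 0 0 0; 0 0 0 -0.006 0 0 0; 0 0 0 -0.0085 0 0 0; 0 0 0 -0.011 0 0 0; 0 0 0 -0.0135 0 0 0; 0 0 0 -0.016 0 0 0; 0 0 0 -0.0185 0 0 0; 0 0 0 -0.021 0 0 0; 0 0 0 -0.0235 0 0 0; 0 0 0 -0.026 0 0 0; 0 0 0 -0.0285 0 0 0"
}}

```text
clock: 7.7
tcp_pos: [0.4843, 0.0731, 0.088]
orientation: [0.001, 1.571, -0.001]
contact_force: [-1.7, -0.3, 2.3]
grip_width: 0.0001
```

Call:
{"method": "apply_moves", "body": {
  "series": "0 0 0 -0.002 0 0 0; 0 0 0 -0.004 0 0 0; 0 0 0 -0.006 0 0 0; 0 0 0 -0.008 0 0 0; 0 0 0 -0.01 0 0 0; 0 0 0 -0.012 0 0 0; 0 0 0 -0.014 0 0 0; 0 0 0 -0.016 0 0 0; 0 0 0 -0.018 0 0 0; 0 0 0 -0.02 0 0 0; 0 0 0 -0.0215 0 0 0; 0 0 0 -0.023 0 0 0"
}}

```text
clock: 9.2
tcp_pos: [0.4842, 0.0732, 0.1109]
orientation: [0.001, 1.571, -0.001]
contact_force: [1.3, -0.1, 2.1]
grip_width: -0.0001
```

Call:
{"method": "apply_moves", "body": {
  "series": "0 0 0 -0.001 0 0 0; 0 0 0 -0.002 0 0 0; 0 0 0 -0.003 0 0 0; 0 0 0 -0.004 0 0 0; 0 0 0 -0.005 0 0 0; 0 0 0 -0.006 0 0 0; 0 0 0 -0.007 0 0 0; 0 0 0 -0.008 0 0 0; 0 0 0 -0.009 0 0 0; 0 0 0 -0.01 0 0 0; 0 0 0 -0.011 0 0 0; 0 0 0 -0.012 0 0 0"
}}

```text
clock: 10.7
tcp_pos: [0.4841, 0.0732, 0.1228]
orientation: [0.001, 1.571, -0.001]
contact_force: [-0.6, -0.1, -0.1]
grip_width: -0.0002
```

Run:
```python
from h import *
o=get_obs();print(o['clock'],o['tcp_pos'],o['contact_force'])
b=grab_frame("scene")
cv2.imwrite("pics/s5.png",cv2.resize(b[140:290,170:350],None,fx=4,fy=4))
```

```text
10.7 [0.48406063 0.0732173  0.12278125] [-0.56802778 -0.06557206 -0.10561651]
```

View pics/s5.png

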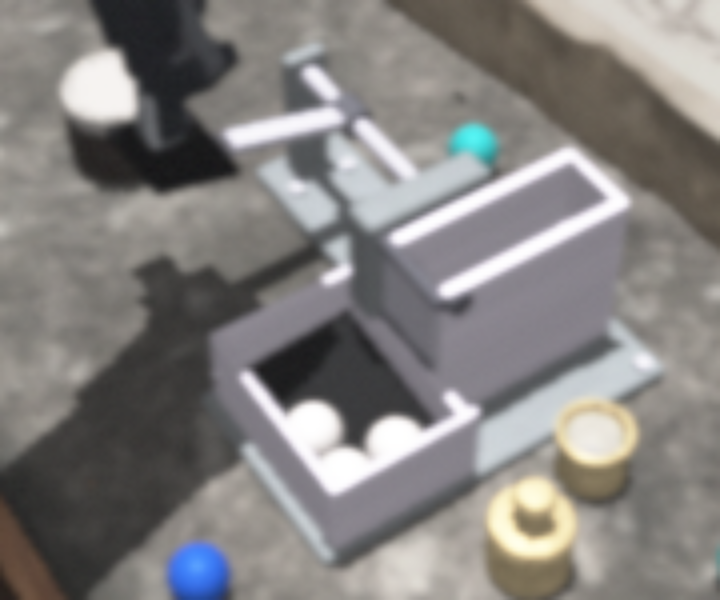

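The lid is shut and the lever is back at rest, with its arm end at (228,138) as before. The force is zero and the balls are in the tray. I'll lift straight clear and take a last look.

Call:
{"method": "apply_moves", "body": {
  "series": "0 0 0 -0.01 0 0 0; 0 0 0 -0.03 0 0 0; 0 0 0 -0.06 0 0 0; 0 0 0 -0.10 0 0 0; 0 0 0 -0.14 0 0 0; 0 0 0 -0.16 0 0 0; 0 0 0 -0.16 0 0 0; 0 0 0 -0.16 0 0 0"
}}

```text
clock: 11.75
tcp_pos: [0.4836, 0.0731, 0.2822]
orientation: [0.0, 1.572, -0.001]
contact_force: [-0.2, 0.7, 0.4]
grip_width: -0.0
```

Run:
```python
from h import *
o=get_obs();print(o['clock'],o['tcp_pos'],o['contact_force'])
b=grab_frame("scene");a=cv2.imread('pics/scene0.png')
v=np.hstack([a[140:290,170:350],b[140:290,170:350]])
cv2.imwrite("pics/s6.png",cv2.resize(v,None,fx=2.2,fy=2.2))
b=grab_frame("wrist");cv2.imwrite("pics/w6.png",b)
```

```text
11.75 [0.48362005 0.07313008 0.28216191] [-0.23758289  0.66997212  0.44710586]
```

View pics/s6.png

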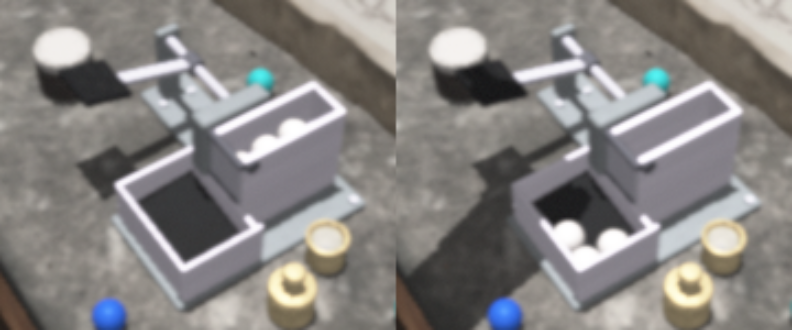

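View pics/w6.png

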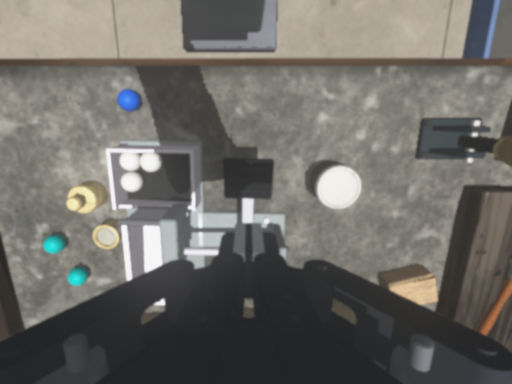

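The before and after views match: lever up, lid shut, chute empty, three white balls in the tray, and the jar, weight and loupe unmoved. Handing in.

```bash
python3 -c "
from bench import *
print(hand_in())"
```

```text
the job is handed in; nothing more can be done
None
```

The job is done and handed in at about 12 s of the 32 s allowed.

- **Press:** I pushed the lever pad down with the closed fingertips until it met its stop. The force rose from the spring's 3–4 N to 21 N. I held it there for about 1.5 s, until the top view showed the chute empty and all three white balls in the tray.
- **Release:** I eased the lever up at 20 mm/s, slowing to 8 mm/s, well under the 90 mm/s slam limit. The fingertips stayed on the pad until the force fell to zero with the lever at rest. Then I lifted straight off.
- **Last checks:** The final pictures match the starting ones: lever up, lid shut, and the ink jar, brass weight and loupe where they stood. The three white balls lie in the tray and the robot touches nothing.
- **Disagreement:** On the way in, one wrist-camera check put the pad about 7 pixels off. I put this down to the arm still settling when that picture was taken. The next close view showed the fingers within about 3 mm of the pad's middle. No other check failed.

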